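# Stand the fallen lens displays back up

## Task

The display stands with the orange and the blue lens have fallen on their backs on the design desk. Push each one back up with the fingers, so that it stands upright on its foot where it fell, within about 5 cm of where its heel lay; do not pick the stands up or carry them. Leave everything else on the desk where it is.

Things in the scene. Friction and masses are not known exactly. Their poses are not given: they have to be found in the camera images.
- orange_stand: rigid L-shaped display stand with orange lens, fallen on its back, 0.5 to 0.85 kg. Origin: middle of the heel, the edge where the foot's underside meets the upright's back; on the desk both fallen and standing. x: from the foot's underside to the upright's head (level now, straight up when standing). y: along the heel. z: from heel to toe, the way the lens faces (up now, level when standing)
- orange_push (a point): point on the inner face of the orange stand's heavy metal foot, 20 mm short of the toe edge; x 10, y 0, z 60 mm. The fallen foot is a wall at x 0 to 10 mm, 90 wide, 80 mm high. 1 to 4 N here towards the stand's -x roll it over its heel; past some 25 degrees it drops onto its foot by itself, its upright swinging up behind the pusher
- orange_head (a point): middle of the head end of the orange stand's light wooden upright, back face; x 120, y 0, z 0 mm. The upright is a plate 90 wide, 5 mm thick, flat on the desk from the foot to here; a sunglass lens about 135 mm wide sits over it at x 65 to 110 mm, up to 30 mm above its back face
- blue_stand: rigid L-shaped display stand with blue lens, fallen on its back, 0.5 to 0.85 kg. Origin: middle of the heel, the edge where the foot's underside meets the upright's back; on the desk both fallen and standing. x: from the foot's underside to the upright's head (level now, straight up when standing). y: along the heel. z: from heel to toe, the way the lens faces (up now, level when standing)
- blue_push (a point): point on the inner face of the blue stand's heavy metal foot, 20 mm short of the toe edge; x 10, y 0, z 60 mm. The fallen foot is a wall at x 0 to 10 mm, 90 wide, 80 mm high. 1 to 4 N here towards the stand's -x roll it over its heel; past some 25 degrees it drops onto its foot by itself, its upright swinging up behind the pusher
- blue_head (a point): middle of the head end of the blue stand's light wooden upright, back face; x 120, y 0, z 0 mm. The upright is a plate 90 wide, 5 mm thick, flat on the desk from the foot to here; a sunglass lens about 135 mm wide sits over it at x 65 to 110 mm, up to 30 mm above its back face
- grey_stand: a stand of the same kind with a dark grey, nearly black lens, already standing upright; origin at the bottom of the middle of its back edge; 120 mm high; it is right as it is
- case: dark hard glasses case, 65 x 165 x 50 mm, lying flat; origin at the centre of its underside
- pen: black pen, 140 mm long, 12 mm thick, lying on the desk; origin under its middle, x along it
- sunglasses: pair of sunglasses with open temples and green lenses, about 140 mm wide, 130 mm deep, 45 mm high; origin under the middle of its front, temples towards its +x
- lens_blank: amber round lens blank, 70 mm across, 10 mm thick, lying flat; origin at the centre of its underside
- loupe: black eye loupe, 48 mm across, 42 mm high; origin at the centre of its underside
- cup: white ceramic cup, 74 mm across, 95 mm high; origin at the centre of its underside
Mind the look-alikes: they are no part of the job. Leave any purple or turquoise look-alike of the orange_stand alone.

How it is judged:
By the outcome, as a careful person would: the job done as asked, in the order asked, and still so for the second after the job is handed in, with the robot touching nothing.
It also fails if it takes over 48 s, if anything falls off the work surface, if the arm or the gripper's body presses on something with over 40 N, if the wrist force passes 120 N, or if a joint passes its speed limit or range.

## Robot

A 6-joint arm with a two-finger parallel gripper is mounted at the origin on the work surface. World frame = base frame: x ahead of the robot, y to its left, z up, the work surface at z = 0. Lengths are in mm, angles in rad, forces in N, time in s.
With the tool pointing down it reaches from about 350 to 875 mm from the base axis. Payload 4.2 kg.
Tool frame: the origin (TCP) lies on the mounting face of the last link; the fingertips stand 173 mm ahead of it and the grasp point (between the pads) lies grip_point_offset ahead of it (grip_point_offset is the distance from the TCP to the grasp point, in mm); z points along the fingers, y is the line along which they close (so a half turn about z gives the same grasp; the last joint's range is limited). The gripper opens to 85 mm and grips with 20 to 120 N. Pads are 22 mm wide; open, the fingers measure 114 mm over their backs; the gripper's body (76 mm by 85 mm) begins 54 mm behind the grasp point. The pads swing forward as they close: fully open they stand 13 mm farther back than shut.
Start: joints at [1.436, 0.385, 0.008, 0, -1.194, -0.259], TCP at [239.78, 577.153, 404.712] pointing down, gripper open.
Joint ranges: [-3.14, 3.14], [-1.21, 2.06], [-1.07, 1.41], [-3.16, 2.05], [-2.99, -0.16], [-3.1, 3.1]. Speed limits (rad/s): [2.79, 2.79, 3.14, 3.14, 3.14, 3.14].

## Interface

Orientations are given as a unit quaternion [x, y, z, w].
In Python, from bench import read_state, get_image, job_done, recognise, place_of, grip_point_offset gives the robot as it stands. The module is installed in compiled form; this text tells all that it offers.
- The arm moves only by the tool carry_out, never from a script. Its arguments are lists of equal length, an entry for each row: "slide": the shift along the tool's x, y, z in m, a list of three; "roll": the turn about the tool's z in degrees; "claw": the finger opening in m, from 0 to 0.0854. A call has 1 to 8 rows; each row is the pose to reach, as a shift and turn from the pose commanded when the call began, along the tool's axes at that moment; what a row does not reach only later rows make up. A row lasts 1/8 s, in which the tool goes at most 62.5 mm and 10.7 degrees, less where a joint would pass 70% of its speed; a pose out of reach is approached as far as the arm can. A call with a gripper value outside its range is refused whole. The fingers move at their own pace and stop on an object; the grip force is fixed at half the most. Time passes only in rows, so rows that repeat a pose let the fingers close. It gives the time, the measured TCP pose, the force, the opening and the grip force at its end, in the units of the state.
- read_state(): the state, without advancing time (a new reading comes with each control period).
- get_image(name): name is "scene" or "top"; returns a dict with "img" (384x512x3 uint8, red, green, blue), "z_map" (384x512 float32, mm along the optical axis (not along the pixel's ray), 0 where there is no reading), "mtx" (3x3 intrinsics, pixels), "world_from_camera" (4x4, takes a point from camera to world coordinates). Camera axes: x right, y up, looking along -z (the intrinsics and any distortion apply to the point x, -y, -z); pixel columns grow to the right and rows downward; lengths in mm; the calibration is good to about 2 mm. A picture is of the moment at which its call begins.
- job_done(): hands the job in; it is judged then, once.
Trained networks look in a picture, given as the dict that the camera call returned (one of the last four; its "shot" number tells which), for a name from the list of things; names that differ only in an ending like _2 or _b are one class to them, and where a whole thing is asked for, a point or a joint stands for the part that bears it (a point fixed in the world has none). Each returns a list of dicts, best first, with "conf" (0 to 1); they miss things now and then, are a little off and sometimes report something else, mostly with a low value. They report only what shows in the picture. A call takes as long as a camera call. They do not tell look-alikes from the thing itself.
- recognise(picture, thing): "at" ([column, row] in pixels, amid what is visible of it).
- place_of(picture, thing): "at" ([column, row] in pixels: a listed point, or the origin of a listed thing).
The state is a dict: "clock": time; "joints": joint angles; "joint_vel": joint speeds; "joint_efforts": joint torques, N m; "position": TCP position; "ee_rot": TCP orientation; "contact_force": force on the tool from outside, world axes, zero at the start; "wrist_torque": the same for the moment, N m; "gripper_width": finger opening in mm; "grasp_force": force on a finger pad.
Only numpy, scipy, OpenCV 4.12 (cv2) and the standard library are available. Lean on these libraries where they do the work, as an engineer would, in place of code of your own. Each camera call takes 0.05 s, during which the arm holds its last target. There are 200 camera calls.

## Working session

There is one attempt and no reset: what is moved stays moved. The work goes in short steps, Python scripts to look and compute and a tool call to move; the robot and the scene stay as the last step left them, time stands still between calls to the robot, and variables do not carry over. Pictures are saved under pics/ and viewed, at most 10 in all, crops included, and the job is handed in when it is done.

Besides the shell and the picture viewer there is one more tool, called after "Emit:" as name([rows], argument=value, ...), one row to a line, values as JSON. carry_out: Moves the arm, as the interface text tells. Its arguments: {"type":"object","properties":{"slide":{"type":"array"},"roll":{"type":"array"},"claw":{"type":"array"}},"required":["slide","roll","claw"]}

```bash
mkdir -p pics; cat > h.py <<'E'
import numpy as np, cv2
from bench import *
def w(p,uv,z=None):
    u,v=uv; K=p["mtx"]; T=np.array(p["world_from_camera"])
    r=np.array([(u-K[0][2])/K[0][0],-(v-K[1][2])/K[1][1],-1.])
    if z is None:
        d=p["z_map"][int(round(v)),int(round(u))]; return (T@np.r_[r*d,1])[:3]
    d=T[:3,:3]@r; o=T[:3,3]; return o+d*(z-o[2])/d[2]
E
python3 - <<'E'
from h import *
s=read_state(); print({k:np.round(s[k],3) for k in s}, grip_point_offset)
for n in ("top","scene"):
    p=get_image(n); print(n,p["shot"],p.get("dist"),[k for k in p]); cv2.imwrite(f"pics/{n}0.png",cv2.resize(p["img"][:,:,::-1],(800,600),interpolation=3))
    for t in ("orange_stand","orange_push","orange_head","blue_push","blue_head","blue_stand"):
        for d in place_of(p,t):
            z=60 if "push" in t else 0
            print(n,t,round(d["conf"],2),np.round(d["at"]),np.round(w(p,d["at"],z)),np.round(w(p,d["at"])))
E
```

```text
{'clock': np.float64(0.0), 'joints': array([ 1.436e+00,  3.860e-01,  7.000e-03, -1.000e-03, -1.194e+00,
       -2.590e-01]), 'joint_vel': array([ 0.001, -0.   ,  0.002, -0.   ,  0.001,  0.001]), 'joint_efforts': array([-1.0000e-03, -3.9229e+01,  1.8840e+01,  4.1860e+00, -5.0000e-03,
       -0.0000e+00]), 'position': array([239.682, 576.985, 403.613]), 'ee_rot': array([ 0.981, -0.196, -0.   ,  0.001]), 'contact_force': array([ 0.241, -0.292,  0.34 ]), 'wrist_torque': array([ 0.021, -0.018,  0.02 ]), 'grasp_force': np.float64(0.0), 'gripper_width': np.float64(85.613)} 154.70000000000002
top 1 None ['img', 'z_map', 'mtx', 'world_from_camera', 'shot']
top orange_stand 0.96 [174. 181.] [467. 245.   0.] [461. 227.  77.]
top orange_stand 0.75 [156. 287.] [135. 291.   0.] [143. 282.  34.]
top orange_stand 0.72 [131. 198.] [409. 380.   0.] [408. 377.   7.]
top orange_push 0.93 [122. 196.] [412. 386.  60.] [412. 380.  77.]
top orange_push 0.61 [171. 188.] [441. 240.  60.] [442. 245.  41.]
top orange_push 0.59 [148. 289.] [143. 296.  60.] [146. 292.  73.]
top orange_head 0.91 [157. 248.] [254. 
[... 585 characters left out ...]
e orange_push 0.73 [326. 186.] [453. 232.  60.] [464. 228.  68.]
scene orange_push 0.62 [362. 176.] [396. 389.  60.] [419. 378.  76.]
scene orange_head 0.86 [380. 180.] [347. 496.   0.] [381. 478.  24.]
scene orange_head 0.81 [325. 170.] [255. 284.   0.] [255. 284.   0.]
scene orange_head 0.67 [310. 184.] [347. 198.  -0.] [388. 187.  30.]
scene blue_push 0.62 [201. 200.] [ 495. -238.   60.] [ 505. -237.   68.]
scene blue_push 0.58 [312. 183.] [430. 181.  60.] [387. 193.  29.]
scene blue_head 0.68 [207. 194.] [ 380. -219.    0.] [ 424. -217.   33.]
scene blue_head 0.45 [204. 218.] [ 526. -232.    0.] [ 527. -232.    0.]
scene blue_stand 0.56 [206. 216.] [ 516. -225.    0.] [ 515. -225.   -1.]
```

View pics/top0.png

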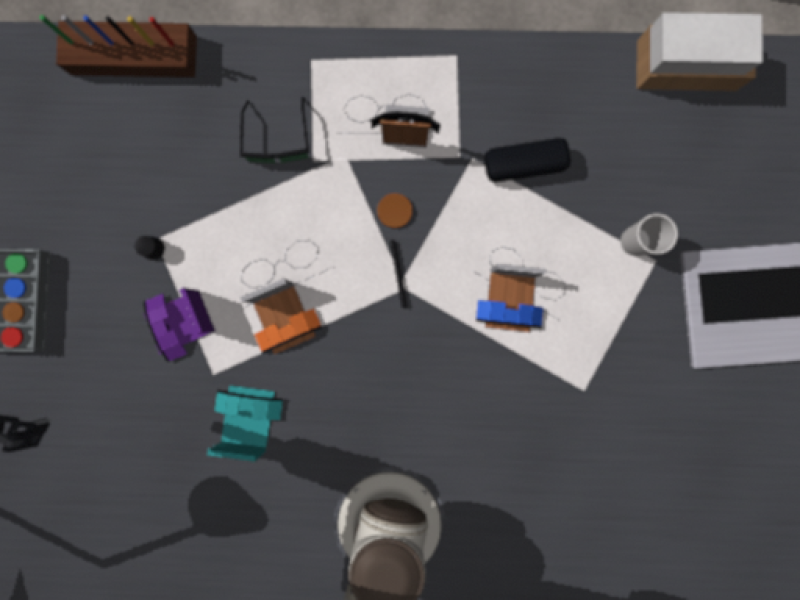

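```bash
python3 - <<'E'
from h import *
p=get_image("top"); cv2.imwrite("pics/crop.png",cv2.resize(p["img"][160:310,80:230,::-1],(600,600),interpolation=2))
E
```

```text
(no output)
```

View pics/crop.png

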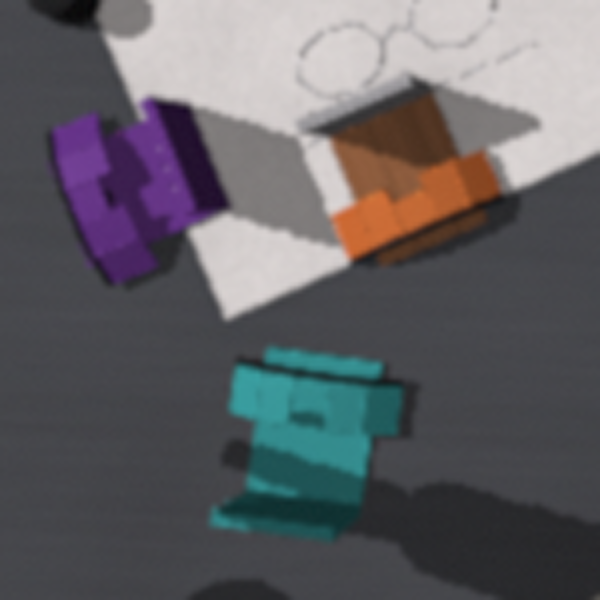

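View pics/scene0.png

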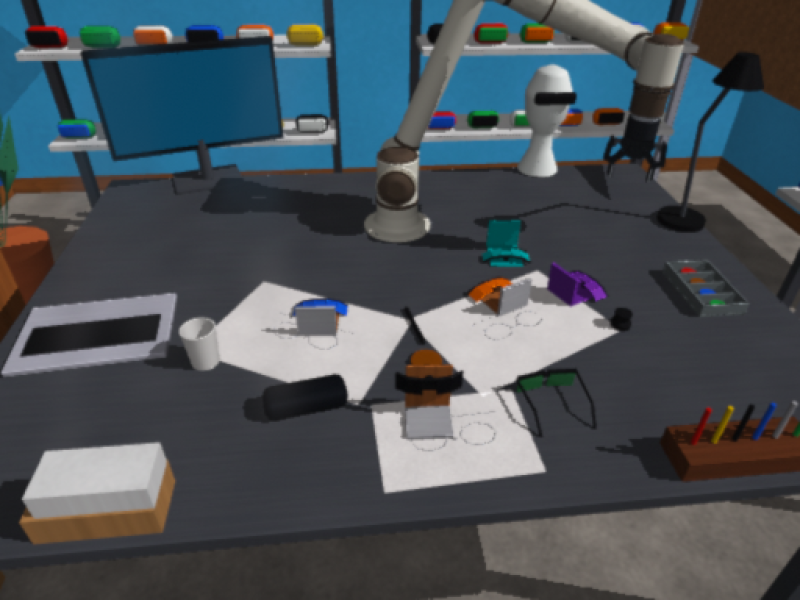

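The top view shows three fallen stands on the left. In native pixels they are purple at (120,200), turquoise at (157,272) and one with an orange lens, wooden upright and metal foot at (178,200). The crop confirms that the last one is the orange_stand. The blue stand at about (328,190) is the only blue one. I'll fit the axes of both from depth.

```bash
python3 - <<'E'
from h import *
p=get_image("top"); T=p["world_from_camera"]; K=p["mtx"]
v,u=np.mgrid[:384,:512]; d=p["z_map"]
P=np.stack([(u-K[0][2])/K[0][0]*d,-(v-K[1][2])/K[1][1]*d,-d],-1)@T[:3,:3].T+T[:3,3]
for n,h,e in (("orange",(467,245),(348,196)),("blue",(509,-237),(381,-227))):
    m=(np.hypot(P[...,0]-h[0],P[...,1]-h[1])<62)&(P[...,2]>70)&(d>0)
    q=P[m]; c=q[:,:2].mean(0); ev,E=np.linalg.eigh(np.cov(q[:,:2].T)); a=E[:,0]*np.sign(E[0,0])
    t=(q[:,:2]-c)@a; s=(q[:,:2]-c)@E[:,1]
    print(n,"toe centre",c.round(),"z",q[:,2].mean().round(),"push dir yaw",np.degrees(np.arctan2(a[1],a[0])).round(1),"thick",np.ptp(t).round(),"width",np.ptp(s).round(),len(q),"net yaw",np.degrees(np.arctan2(h[1]-e[1],h[0]-e[0])).round(1))
    hsv=cv2.cvtColor(p["img"],cv2.COLOR_RGB2HSV)
    f=(np.abs(P[...,2]-5)<4)&(hsv[...,1]>90)&(hsv[...,0]<20)&(np.hypot(P[...,0]-c[0],P[...,1]-c[1])<135)
    q=P[f][:,:2]; print(" wood: centre lateral", np.median((q-c)@E[:,1]).round(1), "along range",np.percentile((q-c)@a,[1,99]).round(),len(q))
s=read_state();R=__import__("scipy.spatial.transform",fromlist=["x"]).Rotation.from_quat(s["ee_rot"]).as_matrix();print(R.round(3))
E
```

```text
orange toe centre [447. 245.] z 79.0 push dir yaw 25.0 thick 11.0 width 88.0 120 net yaw 22.4
 wood: centre lateral -0.7 along range [-113.   -5.] 594
blue toe centre [ 498. -233.] z 79.0 push dir yaw -5.1 thick 10.0 width 88.0 120 net yaw -4.5
 wood: centre lateral -2.7 along range [-111.   -5.] 521
[[ 0.923 -0.384 -0.   ]
 [-0.384 -0.923  0.   ]
 [-0.    -0.    -1.   ]]
```

Emit:
carry_out([
  [0.05,0.04,0.0],
  [0.1,0.08,0.0],
  [0.15,0.123,0.02],
  [0.2,0.165,0.04],
  [0.25,0.206,0.06],
  [0.3,0.2475,0.08],
  [0.3,0.2475,0.08],
  [0.3,0.2475,0.08],
], roll=[-8,-16,-24,-32,-40,-47.5,-47.5,-47.5], claw=[0.04,0.04,0.04,0.04,0.04,0.04,0.04,0.04])

```text
clock: 1.8
position: [422.3, 232.0, 324.3]
ee_rot: [0.977, 0.214, -0.001, 0.0]
contact_force: [-0.2, 0.4, 0.4]
gripper_width: 40.1
grasp_force: 0.0
```

```bash
python3 - <<'E'
from h import *
from scipy.spatial.transform import Rotation as R
s=read_state(); m=R.from_quat(s["ee_rot"]).as_matrix(); print(s["clock"],s["position"],m.round(3).tolist(),s["gripper_width"],s["contact_force"])
p=get_image("top"); cv2.imwrite("pics/a.png",cv2.resize(p["img"][130:280,80:280,::-1],(800,600),interpolation=2))
d=m.T@(np.array([421.6,233.2,235])-s["position"]);print(d)
E
```

```text
1.8 [422.31139333 231.9791914  324.27283594] [[0.908, 0.419, -0.001], [0.419, -0.908, -0.001], [-0.001, 0.0, -1.0]] 40.11315366896605 [-0.15497352  0.41667689  0.41429059]
[-2.90082127e-02 -1.44902157e+00  8.92722532e+01]
```

Emit:
carry_out([
  [0,-0.0015,0.045],
  [0,-0.0015,0.085],
  [0,-0.0015,0.094],
  [0,-0.0015,0.094],
], roll=[0,0,0,0], claw=[0.04,0.04,0.04,0.04])

```text
clock: 2.35
position: [421.4, 235.9, 231.2]
ee_rot: [0.976, 0.217, 0.0, 0.0]
contact_force: [-0.2, 0.5, 0.2]
gripper_width: 40.0
grasp_force: 0.0
```

```bash
python3 - <<'E'
from h import *
p=get_image("scene"); cv2.imwrite("pics/b.png",cv2.resize(p["img"][110:230,260:420,::-1],(800,600),interpolation=2))
s=read_state();print(s["position"],s["contact_force"])
E
```

```text
[421.62437168 235.96385206 231.8982583 ] [ 0.00095505 -0.46478855  0.63159378]
```

View pics/b.png

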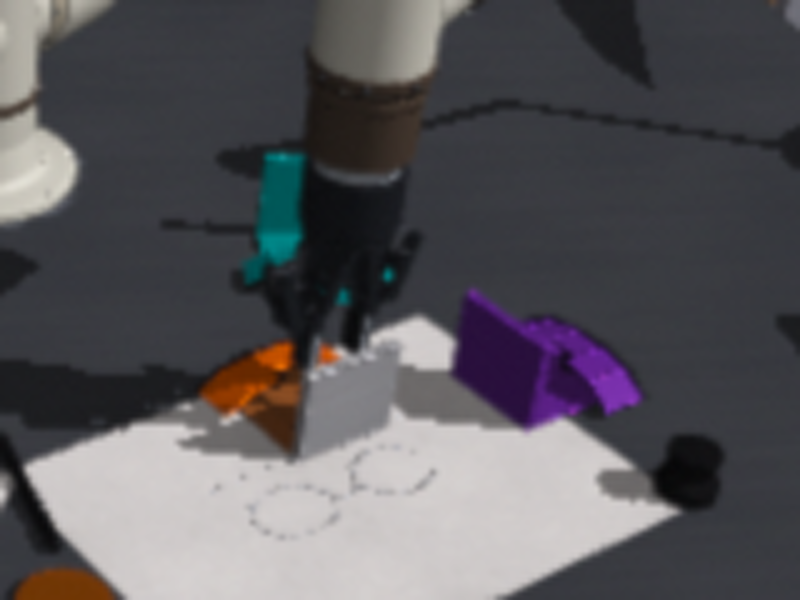

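The fingertips are just behind the foot wall (toe edge at about crop (350,360)) and clear of the lens. Next is a slow push.

Emit:
carry_out([
  [0.01,-0.0,0],
  [0.017,0,0],
  [0.024,0,0],
  [0.031,0,0],
  [0.038,0,0],
  [0.045,0,0],
], roll=[0,0,0,0,0,0], claw=[0.04,0.04,0.04,0.04,0.04,0.04])

```text
clock: 3.15
position: [462.5, 254.0, 230.6]
ee_rot: [0.976, 0.216, 0.0, 0.0]
contact_force: [-0.8, 0.2, -1.0]
gripper_width: 39.6
grasp_force: 0.0
```

```bash
python3 - <<'E'
from h import *
p=get_image("scene"); cv2.imwrite("pics/c.png",cv2.resize(p["img"][110:230,260:420,::-1],(800,600),interpolation=2))
s=read_state();print(s["position"],s["contact_force"])
E
```

```text
[464.08931065 255.24367894 231.11633812] [ 2.92565906  1.22778658 -0.4677591 ]
```

View pics/c.png

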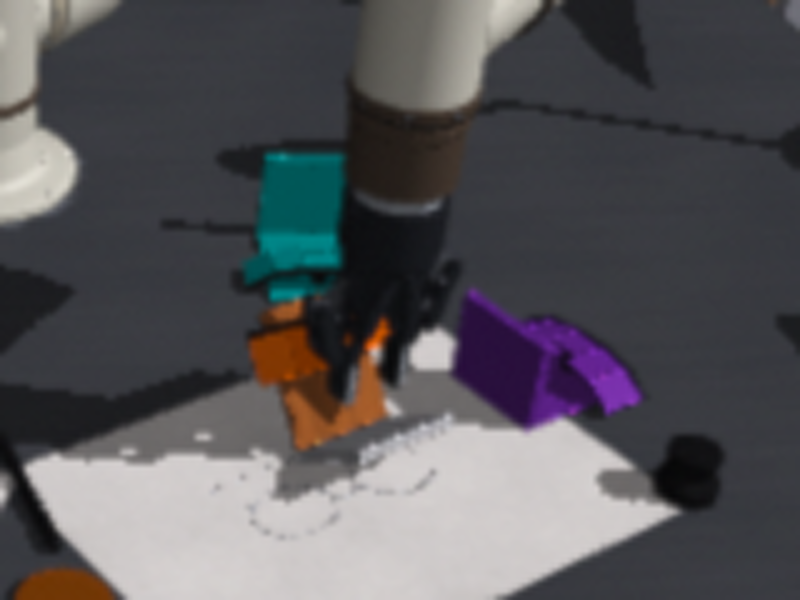

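The stand has tipped past balance and its lens rests on the finger backs. I'll move ahead so it can settle, then rise.

Emit:
carry_out([
  [0.01,0,0],
  [0.02,0,0],
  [0.032,0,0],
  [0.044,0,0],
  [0.056,0,0],
  [0.06,0,-0.01],
  [0.06,0,-0.06],
  [0.06,0,-0.1],
], roll=[0,0,0,0,0,0,0,0], claw=[0.04,0.04,0.04,0.04,0.04,0.04,0.04,0.04])

```text
clock: 4.2
position: [516.5, 279.1, 332.9]
ee_rot: [0.976, 0.216, 0.0, -0.0]
contact_force: [0.4, 1.3, 0.6]
gripper_width: 40.2
grasp_force: 0.0
```

```bash
python3 - <<'E'
from h import *
from scipy.spatial.transform import Rotation as R
p=get_image("scene"); cv2.imwrite("pics/d.png",cv2.resize(p["img"][110:230,260:420,::-1],(800,600),interpolation=2))
s=read_state();m=R.from_quat(s["ee_rot"]).as_matrix();print(s["clock"],s["position"],m.round(3).tolist(),s["contact_force"])
a=np.radians(-5.1);g=np.array([498-28*np.cos(a),-233-28*np.sin(a),325]);print(g,m.T@(g-s["position"]))
E
```

```text
4.25 [517.68572672 279.84134819 339.22334811] [[0.906, 0.423, 0.01], [0.423, -0.906, 0.006], [0.012, -0.001, -1.0]] [0.85861876 0.41945457 4.04542073]
[ 470.11085017 -230.51095969  325.        ] [-259.20811044  442.29500447   10.55628569]
```

View pics/d.png

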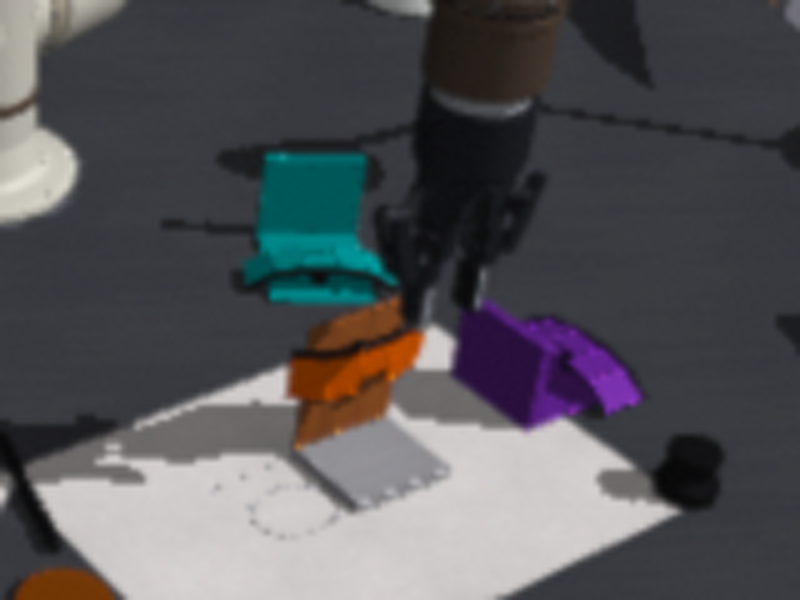

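Orange stands upright at crop (350,420), with its heel where it lay. Now the blue one.

Emit:
carry_out([
  [0.0,0.0,-0.03],
  [-0.026,0.044,-0.05],
  [-0.056,0.095,-0.05],
  [-0.086,0.147,-0.05],
  [-0.116,0.198,-0.05],
  [-0.147,0.25,-0.05],
  [-0.177,0.301,-0.05],
  [-0.207,0.353,-0.05],
], roll=[0,4,8,12,16,20,25,30], claw=[0.04,0.04,0.04,0.04,0.04,0.04,0.04,0.04])

```text
clock: 5.25
position: [476.8, -130.0, 381.6]
ee_rot: [0.999, -0.045, 0.001, -0.0]
contact_force: [1.0, 0.1, 0.8]
gripper_width: 40.0
grasp_force: 0.0
```

```bash
cat > g.py <<'E'
from h import *
from scipy.spatial.transform import Rotation as R
s=read_state();m=R.from_quat(s["ee_rot"]).as_matrix();print(s["clock"],s["position"],np.degrees(np.arctan2(m[1,0],m[0,0])),s["contact_force"])
a=np.radians(-5.1);g=np.array([498-28*np.cos(a),-233-28*np.sin(a),231]);print(m.T@(g-s["position"]))
E
python3 g.py
```

```text
5.25 [ 476.75535918 -130.02310066  381.57727956] -5.196392461329779 [0.97595223 0.12026095 0.80232302]
[  2.29323604 100.69981294 150.56482051]
```

Emit:
carry_out([
  [0.001,0.05,0.02],
  [0.002,0.1,0.05],
  [0.002,0.1,0.08],
  [0.002,0.1,0.08],
], roll=[0,0,0,0], claw=[0.04,0.04,0.04,0.04])

```text
clock: 5.75
position: [469.6, -228.5, 299.0]
ee_rot: [0.999, -0.045, -0.003, -0.0]
contact_force: [0.1, 0.0, 0.7]
gripper_width: 39.7
grasp_force: 0.0
```

```bash
python3 g.py
```

```text
5.75 [ 469.62042532 -228.48948804  299.03546031] -5.158501083182351 [0.05021281 0.01423175 0.66888199]
[ 1.04005572  2.01691299 68.02941327]
```

Descend, check, then push.

Emit:
carry_out([
  [0.0,0.002,0.04],
  [0.0,0.002,0.065],
  [0.0,0.002,0.07],
  [0.0,0.002,0.07],
], roll=[0,0,0,0], claw=[0.04,0.04,0.04,0.04])

```text
clock: 6.25
position: [471.4, -229.7, 232.1]
ee_rot: [0.999, -0.043, 0.001, 0.0]
contact_force: [-0.6, -0.4, -0.1]
gripper_width: 39.7
grasp_force: 0.0
```

```bash
python3 g.py
```

```text
6.25 [ 471.38206051 -229.73884039  232.1474137 ] -4.984017968612196 [-0.61499815 -0.39808696 -0.06141778]
[-1.20189323  0.87901902  1.14519884]
```

Emit:
carry_out([
  [0.01,0,0],
  [0.017,0,0],
  [0.024,0,0],
  [0.031,0,0],
  [0.038,0,0],
  [0.046,0,0],
  [0.056,0,0],
  [0.066,0,0],
], roll=[0,0,0,0,0,0,0,0], claw=[0.04,0.04,0.04,0.04,0.04,0.04,0.04,0.04])

```text
clock: 7.25
position: [537.5, -235.9, 230.8]
ee_rot: [0.999, -0.044, 0.001, 0.0]
contact_force: [0.3, -0.2, -0.2]
gripper_width: 40.0
grasp_force: 0.0
```

Emit:
carry_out([
  [0.012,0,0],
  [0.024,0,0],
  [0.036,0,0],
  [0.04,0,-0.01],
  [0.04,0,-0.06],
  [0.04,0,-0.12],
  [0.04,0,-0.15],
  [0.04,0,-0.15],
], roll=[0,0,0,0,0,0,0,0], claw=[0.04,0.04,0.04,0.04,0.04,0.04,0.04,0.04])

```text
clock: 8.25
position: [576.2, -239.5, 385.2]
ee_rot: [0.999, -0.044, 0.004, 0.001]
contact_force: [-0.6, 1.4, -0.7]
gripper_width: 40.2
grasp_force: 0.0
```

```bash
python3 - <<'E'
from h import *
p=get_image("scene"); cv2.imwrite("pics/e.png",cv2.resize(p["img"][100:310,140:420,::-1],(800,600),interpolation=2))
q=get_image("top"); cv2.imwrite("pics/f.png",cv2.resize(q["img"][:,:,::-1],(800,600),interpolation=3))
s=read_state();print(s["clock"],s["position"],s["contact_force"])
E
```

```text
8.35 [ 575.60678154 -239.26550123  380.91175872] [-0.28166628  0.24378125 -0.0025077 ]
```

View pics/e.png

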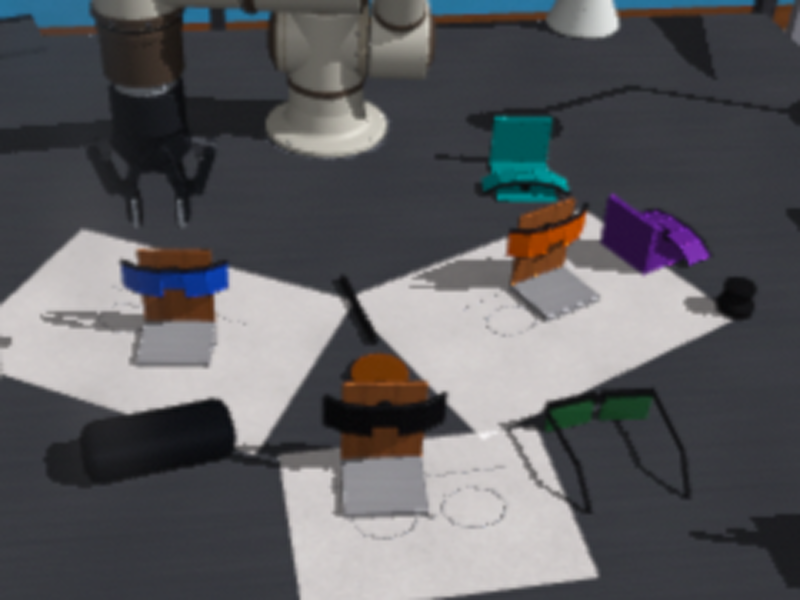

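View pics/f.png

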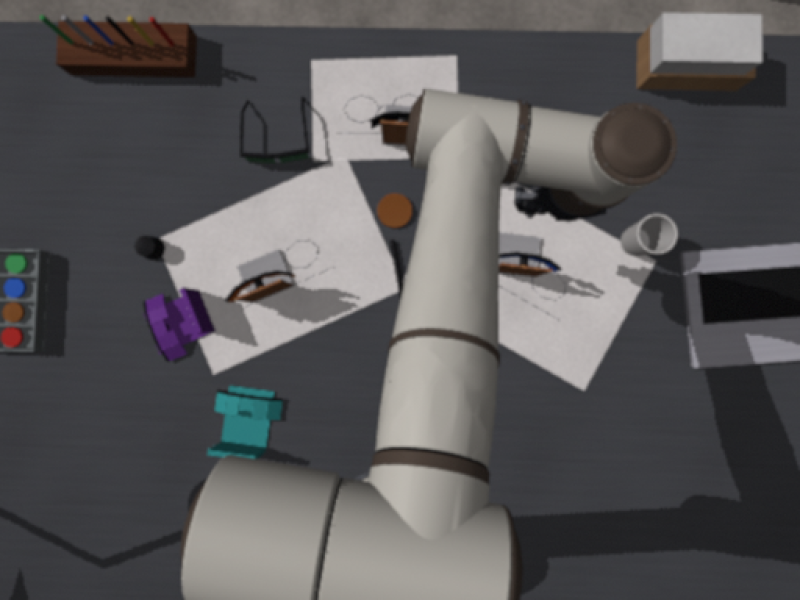

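The orange stand, scene crop (550,260), and the blue stand, (178,310), are both upright on their feet at their original heels. Everything else is where it was, and the gripper is clear.

```bash
python3 -c "from bench import *; print(job_done())"
```

```text
the job is handed in; nothing more can be done
None
```

Both fallen stands, orange first and then blue, were pushed back upright on their feet where they fell; nothing else appears to have moved, and the job was handed in at about 8.4 s.

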